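# Fit a new button cell in the kitchen scale

## Robot

A 7-joint arm with a two-finger parallel gripper is mounted at the origin on a cart in front of the work surface, level with it; the furniture and walls round the work are solid. World frame = base frame: x ahead of the robot, y to its left, z up, the work surface at z = 0. Lengths are in m, angles in degrees, forces in N, time in s.
With the tool pointing down it reaches from about 0.4 to 0.875 m from the base axis. Payload 19.3 kg.
Tool frame: the origin (TCP) lies midway between the tips of the shut fingers; the grasp point (between the pads) lies 19 mm behind it; z points along the fingers, y is the line along which they close (so a half turn about z gives the same grasp; the last joint's range is limited). The gripper opens to 85 mm and grips with 20 to 120 N. Pads are 22 mm wide; open, the fingers measure 114 mm over their backs; the gripper's body (76 mm by 85 mm) begins 54 mm behind the grasp point. The pads swing forward as they close: fully open they stand 13 mm farther back than shut.
Start: joints at [-71.517, 29.874, -2.08, 91.645, 1.215, 58.505, -6.463], TCP at [0.239, 0.577, 0.231] pointing down, gripper open.
Joint ranges: [-166.77, 166.77], [-17.47, 122.26], [-85.68, 81.53], [9.62, 139.38], [-72.42, 252.41], [9.2, 110.78], [-144.41, 144.41]. Speed limits (degrees/s): [108.29, 108.29, 136.94, 136.94, 172.46, 172.46, 172.46].

## Interface

Orientations are given as [roll, pitch, yaw] about the fixed x, y, z axes, in that order (R = Rz(yaw) Ry(pitch) Rx(roll)).
In Python, from station import arm gives the robot as it stands.
- The arm moves only by the tool carry_out, never from a script. Its argument "steps" is a list of rows, each a list of 7 numbers: the shift along the tool's x, y, z in m, then the turn, a rotation vector about the tool's x, y, z in rad, then the closure, from -1 (fully open) to 1 (shut). A call has 1 to 20 rows; each row shifts and turns the commanded pose from where the row before left it, along the tool's axes as they then stand; what a row does not reach is not made up. A row lasts 1/12 s, in which the tool goes at most 41.7 mm and 7.16 degrees, less where a joint would pass 70% of its speed; a pose out of reach is approached as far as the arm can. A call with a gripper value outside its range is refused whole. The fingers move at their own pace and stop on an object; the grip force is fixed at half the most. Time passes only in rows, so rows that do not move let the fingers close. It gives the time, the measured TCP pose, the force, the opening and the grip force at its end, in the units of the state.
- arm.get_obs(): the state, without advancing time (a new reading comes with each control period).
- arm.read_camera(name): name is "scene" or "top"; returns a dict with "pixels" (480x640x3 uint8, blue, green, red), "intrinsics" (3x3 intrinsics, pixels), "xyz" and "attitude" of the camera in the world. Camera axes: x right, y up, looking along -z (the intrinsics and any distortion apply to the point x, -y, -z); pixel columns grow to the right and rows downward; lengths in m; the calibration is good to about 2 mm. A picture is of the moment at which its call begins. There is no depth.
- arm.finish_job(): hands the job in; it is judged then, once.
Trained networks look in the newest picture that a camera, given by its name, has taken for a name from the list of things; names that differ only in an ending like _2 or _b are one class to them, and where a whole thing is asked for, a point or a joint stands for the part that bears it (a point fixed in the world has none). Each returns a list of dicts, best first, with "confidence" (0 to 1); they miss things now and then, are a little off and sometimes report something else, mostly with a low value. They report only what shows in the picture. A call takes as long as a camera call.
- arm.find_in(target, camera): "extent" ([left, top, width, height] in pixels, round what is visible of it).
- arm.tip_of(target, camera): "point" ([row, column] in pixels: a listed point, or the origin of a listed thing).
The state is a dict: "time_s": time; "joints": joint angles; "joint_vel": joint speeds; "joint_efforts": joint torques, N m; "eef_pos": TCP position; "orientation": TCP orientation; "wrist_force": force on the tool from outside, world axes, zero at the start; "moment": the same for the moment, N m; "width": opening from 0.0 (shut) to 1.0 (fully open); "gripper_force": force on a finger pad.
Only numpy, scipy, OpenCV 4.12 (cv2) and the standard library are available. Lean on these libraries where they do the work, as an engineer would, in place of code of your own. Each camera call takes 0.05 s, during which the arm holds its last target. There are 200 camera calls.

## Task

The kitchen scale lies face down on the worktop with its battery cover slid open and a new button cell lying on the white battery plate. With a light fingertip slide the cell flat across the plate, without picking it up, until it drops into the round pocket, press it fully home, then slide the cover shut over it as far as it goes. Be gentle throughout: do not squeeze the cell or push hard on it, the plate or the cover, and leave the other things on the worktop where they stand.

Things in the scene. Friction and masses are not known exactly. Their poses are not given: they have to be found in the camera images.
- scale: Kitchen scale, fixed, lying face down: steel platform 180 x 240 mm below, grey base shell (top 20 mm up) with four black feet to 30 mm. Origin: its middle at worktop height; z up, y along its long side. The white battery plate on the shell is screwed through oversize holes, so its place differs from scale to scale by up to 5 mm in x and 10 mm in y, and its turn by 2 degrees.
- plate_about (a point): Point of the scale at the mean place of the middle of the white battery plate's top (95 x 164 mm, 27 mm above the worktop). The plate floats on foam rubber: pressed, it sinks about 1 mm per 3 N, to a stop at 3.5 mm, and comes back. Screw heads near its corners stand 3.5 mm above it.
- search_corner (a point): Point of the scale from which to search: the pocket's middle lies anywhere 0 to 10 mm to +x and 0 to 20 mm to -y of it (scale axes); find it by feel or sight. Pocket: round, 26.5 mm wide, 4 mm deep. A sprung brass contact on its -y wall holds the cell tilted at first: about 5 N from above puts it home. Ribs 2.5 mm high guide the cover on both sides, to a bar as high 54 mm to -y.
- rib_nearest (a point): Point of the scale at the foot of the long guide rib's inner face if the plate sat nearest; really 0 to 10 mm farther to +x. The rib, 2.5 mm high, 3 wide, runs along y from 80 mm to +y to 56 mm to -y of the pocket's middle, its inner face 12.9 mm to +x of that middle: a cell slid along it towards -y drops into the pocket.
- cell: New button cell: steel disc 24.5 mm wide, 7.7 mm thick, 12 g; origin in the middle of its underside. Starts flat on the plate, 34 to 50 mm to +y and 14 to 28 mm to -x of the pocket's middle. It slides easily (friction 0.25): a fingertip on top with 3 to 6 N drags it. Home, its underside is 23 mm above the worktop. Not to be lifted over 6 mm off the plate.
- cover (a joint): Opening of the grey sliding cover, m: 0 shut (middle over the pocket's middle, at its stop), 0.034 fully open to -y of the scale; starts 0.030 to 0.034. Cover 40 mm (x) by 32 mm (y), roof 5 to 7 mm above the plate: passes the cell only when that is home. Thumb bar on it 30 mm wide, to 12.5 mm above the plate, rear face 15 mm to -y of its middle. Slides at 1.2 N; push to +y, under 25 N.
- mug_1: Blue and white mug, 102 mm high, to the left; a bystander, loose. Origin under its middle.
- tin_1: Food tin, 75 mm wide and 58 mm high, to the right; a bystander, loose. Origin under its middle.
- mill_2: Small shaker with a grey cap, 44 mm wide and 90 mm high, at the back; a bystander, loose. Origin under its middle.

How it is judged:
By the outcome, as a careful person would: the job done as asked, in the order asked, and still so for the second after the job is handed in, with the robot touching nothing.
It also fails if it takes over 48 s, if anything falls off the work surface, if the arm or the gripper's body presses on something with over 40 N, if the wrist force passes 120 N, or if a joint passes its speed limit or range.

## Working session

There is one attempt and no reset: what is moved stays moved. The work goes in short steps, Python scripts to look and compute and a tool call to move; the robot and the scene stay as the last step left them, time stands still between calls to the robot, and variables do not carry over. Pictures are saved under pics/ and viewed, at most 10 in all, crops included, and the job is handed in when it is done.

Besides the shell and the picture viewer there is one more tool, called after "Request:" in YAML: its name, and indented under it one key for each argument. carry_out: Moves the arm, as the interface text tells. Its arguments: {"type":"object","properties":{"steps":{"type":"array"}},"required":["steps"]}

```bash
mkdir -p pics; cat > h.py <<'E'
from station import arm
import numpy as np, cv2
from scipy.spatial.transform import Rotation as R
def cam(n):
    c=arm.read_camera(n); return c
def rot(c):
    a=np.array(c["attitude"],float)
    return a if a.shape==(3,3) else R.from_euler('xyz',a,degrees=True).as_matrix()
def toz(c,rc,z):
    K=np.array(c["intrinsics"]); r,co=rc
    d=np.linalg.inv(K)@[co,r,1]; d=rot(c)@[d[0],-d[1],-d[2]]
    p=np.array(c["xyz"]); return p+d*(z-p[2])/d[2]
def pix(c,P):
    K=np.array(c["intrinsics"]); q=rot(c).T@(np.array(P)-c["xyz"]); q=K@[q[0],-q[1],-q[2]]; return q[1]/q[2],q[0]/q[2]
E
python3 - <<'E'
from h import *
for n in("top","scene"):
    c=cam(n); cv2.imwrite(f"pics/{n}0.png",c["pixels"]); print(n,c["xyz"],c["attitude"],c["intrinsics"],[k for k in c])
    for t,z in(("scale",0),("plate_about",.027),("search_corner",.027),("rib_nearest",.027),("cell",.027),("cover",.033),("mug_1",0),("tin_1",0),("mill_2",0)):
        try:
            a=arm.tip_of(t,n)[:2]; print(t,[(np.round(x["point"],1),round(x["confidence"],2),toz(c,x["point"],z).round(4)) for x in a])
        except Exception as e: print(t,e)
    for t in("cell","cover"): print(t,arm.find_in(t,n)[:2])
s=arm.get_obs(); print({k:np.round(v,3) for k,v in s.items()})
E
```

```text
top [0.55399782 0.00799658 1.02871108] [  5.90784983   0.12816096 -91.22217136] [[445.02653487   0.         324.083302  ]
 [  0.         445.02653487 236.2898862 ]
 [  0.           0.           1.        ]] ['pixels', 'intrinsics', 'xyz', 'attitude']
scale []
plate_about []
search_corner []
rib_nearest []
cell [(array([292.6, 353.1]), 0.67, array([ 0.5299, -0.0541,  0.027 ]))]
cover it knows: cell, mill, mug, plate_about, rib_nearest, scale, search_corner, tin
mug_1 [(array([267.8, 143.5]), 0.78, array([0.5963, 0.4265, 0.    ]))]
tin_1 [(array([218.4, 482.3]), 0.59, array([ 0.6944, -0.3617,  0.    ]))]
mill_2 [(array([197.7, 237.8]), 0.89, array([0.7558, 0.2085, 0.    ]))]
cell [{'extent': [351.9, 287.4, 7.5, 11.8], 'confidence': 0.47}]
cover [{'extent': [379.4, 278.1, 20.7, 18.6], 'confidence': 0.6}]
scene [ 0.19188618 -0.67417574  0.8922895 ] [ 44.18357405   0.463669   -33.20826326] [[463.99361817   0.         323.46180123]
 [  0.         463.99361817 239.92174726]
 [  0.           0.           1.        ]] ['pixels', 'intrinsics', 'xyz', 'attitude']
scale []
plate_about []
search_
[... 646 characters left out ...]
]
cover [{'extent': [312.7, 292.5, 20.4, 16.1], 'confidence': 0.73}, {'extent': [215.6, 142.3, 37.3, 40.5], 'confidence': 0.62}]
{'time_s': np.float64(1.1), 'joints': array([-71.52 ,  29.873,  -2.079,  91.647,   1.216,  58.505,  -6.464]), 'joint_vel': array([ 0.096, -0.007,  0.029,  0.074,  0.015,  0.045,  0.103]), 'joint_efforts': array([ 0.0000e+00, -9.2684e+01,  1.9780e+00, -3.7026e+01,  1.8000e-02,
        1.0000e-03,  0.0000e+00]), 'eef_pos': array([0.239, 0.577, 0.231]), 'orientation': array([-1.79998e+02,  2.00000e-03,  1.57494e+02]), 'wrist_force': array([ 0.38 , -0.063,  0.135]), 'moment': array([-0.012,  0.002, -0.021]), 'gripper_force': np.float64(0.0), 'width': np.float64(0.998)}
```

View pics/top0.png

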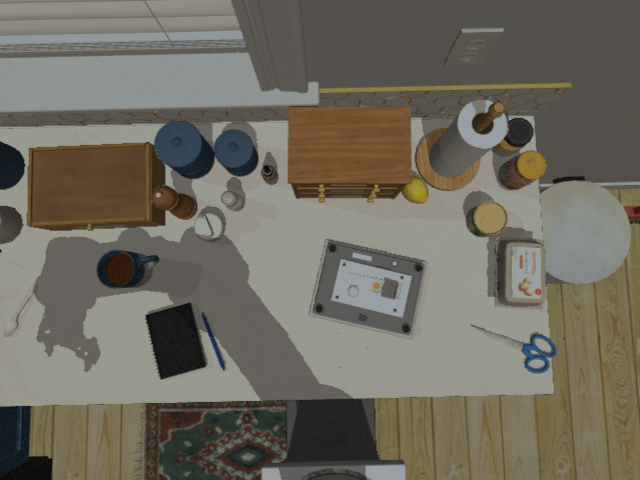

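View pics/scene0.png

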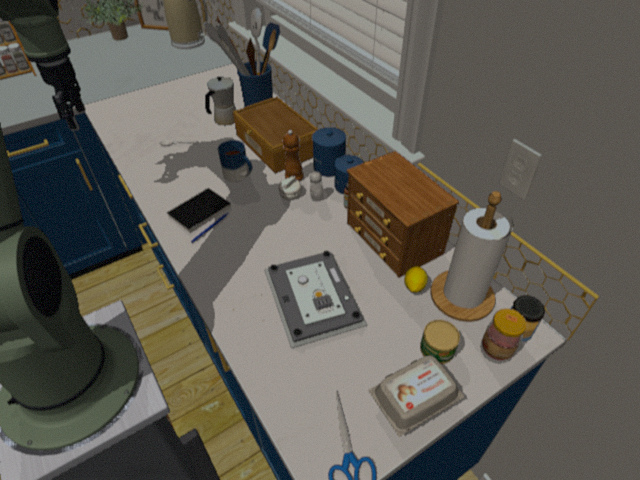

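The top view shows the scale at columns 312–425, rows 240–335. The cell is near (291,353), the orange pocket near (286,376) and the dark cover near (289,390), given as row, column. Next I'll rectify both pictures onto the plate plane.

```bash
cat >> h.py <<'E'
def rect(c,cx,cy,z,w,s):
    # image: right=-y world, up=+x world; w metres square, s px
    half=w/2; W=[(cx+half,cy+half),(cx+half,cy-half),(cx-half,cy-half),(cx-half,cy+half)]
    src=np.float32([pix(c,(x,y,z))[::-1] for x,y in W]); dst=np.float32([(0,0),(s,0),(s,s),(0,s)])
    return cv2.warpPerspective(c["pixels"],cv2.getPerspectiveTransform(src,dst),(s,s),flags=cv2.INTER_CUBIC)
E
python3 - <<'E'
from h import *
ims=[]
for n in("top","scene"):
    c=cam(n); im=rect(c,.53,-.09,.027,.13 if 0 else .2,400); 
    for k in range(0,400,40): cv2.line(im,(k,0),(k,6),(0,0,255),1); cv2.line(im,(0,k),(6,k),(0,0,255),1)
    ims.append(im)
    for t,z in(("scale",0),("plate_about",.027),("search_corner",.027),("rib_nearest",.027),("cell",.027)):
        a=arm.tip_of(t,n)[:2]; print(n,t,[(np.round(x["point"],1),round(x["confidence"],2),toz(c,x["point"],z).round(4)) for x in a])
    print(arm.find_in("scale",n)[:1])
cv2.imwrite("pics/rect.png",np.hstack(ims))
E
```

```text
top scale []
top plate_about [(array([292.3, 355.3]), 0.68, array([ 0.5304, -0.059 ,  0.027 ]))]
top search_corner []
top rib_nearest [(array([280.2, 362.7]), 0.94, array([ 0.557 , -0.0763,  0.027 ]))]
top cell [(array([295.1, 351.5]), 0.52, array([ 0.5244, -0.0503,  0.027 ]))]
[{'extent': [308.4, 240.0, 119.1, 101.9], 'confidence': 0.65}]
scene scale []
scene plate_about []
scene search_corner []
scene rib_nearest [(array([280.1, 319.1]), 0.76, array([ 0.5643, -0.0733,  0.027 ])), (array([195.9, 318. ]), 0.37, array([0.7299, 0.1892, 0.027 ]))]
scene cell [(array([278.8, 304.4]), 0.49, array([ 0.537 , -0.0504,  0.027 ])), (array([180.6, 237.7]), 0.32, array([0.569 , 0.3808, 0.027 ]))]
[{'extent': [267.0, 251.0, 97.8, 95.0], 'confidence': 0.74}]
```

View pics/rect.png

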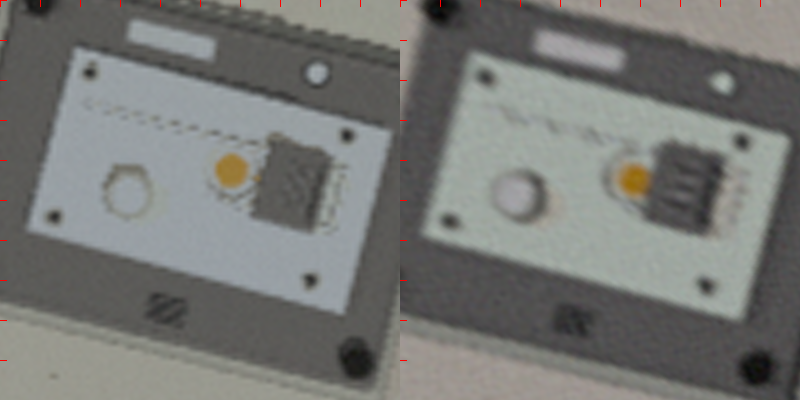

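The rectified views (0.5 mm/px, plate turned about -14.4°) put the cell at (128,193), the pocket at (232,171) and the cover middle at (291,183). In the world that makes the cell about (0.5325,-0.054) and the pocket (0.543,-0.1055), with the cover open about 30 mm. All of these match the given ranges, so I'll move.

Request:
carry_out:
  steps:
    - [-0.0256,-0.0234,0,0,0,0,1]
    - [-0.0256,-0.0234,0,0,0,0,1]
    - [-0.0256,-0.0234,0,0,0,0,1]
    - [-0.0256,-0.0234,0,0,0,0,1]
    - [-0.0256,-0.0234,0,0,0,0,1]
    - [-0.0256,-0.0234,0,0,0,0,1]
    - [-0.0256,-0.0234,0,0,0,0,1]
    - [-0.0256,-0.0234,0,0,0,0,1]
    - [-0.0256,-0.0234,0,0,0,0,1]
    - [-0.0256,-0.0234,0,0,0,0,1]
    - [-0.0256,-0.0234,0,0,0,0,1]
    - [-0.0256,-0.0234,0,0,0,0,1]
    - [-0.0256,-0.0234,0,0,0,0,1]
    - [-0.0256,-0.0234,0,0,0,0,1]
    - [-0.0256,-0.0234,0,0,0,0,1]
    - [-0.0256,-0.0234,0,0,0,0,1]
    - [-0.0256,-0.0234,0,0,0,0,1]
    - [-0.0256,-0.0234,0,0,0,0,1]
    - [-0.0256,-0.0234,0,0,0,0,1]
    - [-0.0256,-0.0234,0,0,0,0,1]

```text
time_s: 3.47
eef_pos: [0.5336, -0.0527, 0.2315]
orientation: [180.0, 0.0, 157.5]
wrist_force: [0.7, 0.4, -1.0]
width: -0.003
gripper_force: 0.0
```

Request:
carry_out:
  steps:
    - [0,0,0.012,0,0,0.11,1]
    - [0,0,0.012,0,0,0.11,1]
    - [0,0,0.012,0,0,0.11,1]
    - [0,0,0.012,0,0,0.11,1]
    - [0,0,0.012,0,0,0.11,1]
    - [0,0,0.012,0,0,0.11,1]
    - [0,0,0.012,0,0,0.11,1]
    - [0,0,0.012,0,0,0.11,1]
    - [0,0,0.012,0,0,0.11,1]
    - [0,0,0.012,0,0,0.11,1]
    - [0,0,0.012,0,0,0.11,1]
    - [0,0,0.012,0,0,0.11,1]
    - [0,0,0.012,0,0,0.11,1]
    - [0,0,0,0,0,0,1]

```text
time_s: 4.63
eef_pos: [0.5322, -0.0507, 0.0735]
orientation: [-179.9, 0.1, 75.3]
wrist_force: [-1.3, 1.0, -0.9]
width: -0.001
gripper_force: 0.0
```

```bash
python3 - <<'E'
from h import *
ims=[]
for n in("top","scene"):
    c=cam(n); ims.append(rect(c,.53,-.09,.027,.2,400))
    a=arm.get_obs(); r,co=pix(c,a["eef_pos"]); print(n,r,co)
    if n=="scene": 
        p=c["pixels"][200:320,250:410]; ims.append(cv2.resize(p,None,fx=2.5,fy=2.5,interpolation=3)[:,:400]); 
ims[2]=cv2.copyMakeBorder(ims[2],0,400-ims[2].shape[0],0,0,0)
cv2.imwrite("pics/r1.png",np.hstack(ims[1:]))
print(a["eef_pos"],a["wrist_force"],a["time_s"])
E
```

```text
top 291.8575150074209 352.951742974749
scene 266.4606826630539 302.27940910708077
[ 0.53301821 -0.05095625  0.07535314] [-0.37104386 -0.02448552  0.17890103] 4.7333
```

View pics/r1.png

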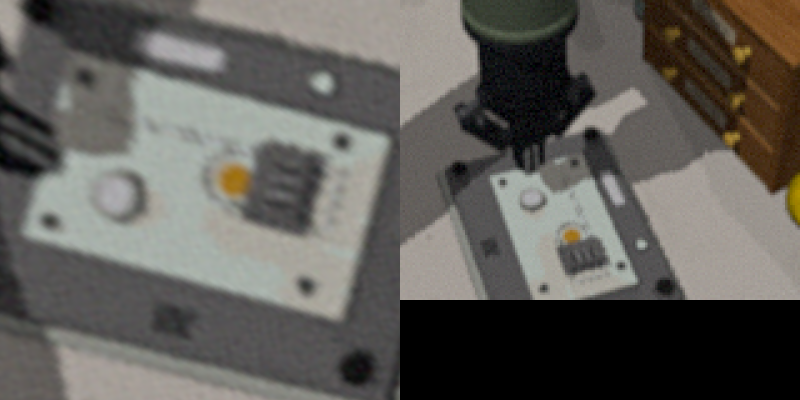

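The scene crop shows the fingertip at about (row 267, col 303), as projected. It is just above and slightly behind the cell, and the cell, pocket and cover haven't moved. Descending onto it.

Request:
carry_out:
  steps:
    - [0,0,0.012,0,0,0,1]
    - [0,0,0.012,0,0,0,1]
    - [0,0,0.01,0,0,0,1]
    - [0,0,0.002,0,0,0,1]
    - [0,0,0,0,0,0,1]
    - [0,0,0,0,0,0,1]

```text
time_s: 5.23
eef_pos: [0.5331, -0.0512, 0.0393]
orientation: [-180.0, 0.0, 75.6]
wrist_force: [0.6, -0.3, -0.5]
width: 0.002
gripper_force: 0.0
```

Request:
carry_out:
  steps:
    - [0,0,0.001,0,0,0,1]
    - [0,0,0.001,0,0,0,1]
    - [0,0,0,0,0,0,1]

```text
time_s: 5.48
eef_pos: [0.5332, -0.0509, 0.0374]
orientation: [180.0, -0.0, 75.6]
wrist_force: [0.6, 0.3, -0.5]
width: -0.001
gripper_force: 0.0
```

Request:
carry_out:
  steps:
    - [0,0,0.001,0,0,0,1]
    - [0,0,0.001,0,0,0,1]
    - [0,0,0,0,0,0,1]
    - [0,0,0,0,0,0,1]

```text
time_s: 5.82
eef_pos: [0.5331, -0.051, 0.0353]
orientation: [-180.0, 0.0, 75.6]
wrist_force: [-0.5, -0.5, 0.5]
width: 0.002
gripper_force: 0.0
```

Request:
carry_out:
  steps:
    - [0,0,0.001,0,0,0,1]
    - [0,0,0,0,0,0,1]
    - [0,0,0,0,0,0,1]

```text
time_s: 6.07
eef_pos: [0.5332, -0.051, 0.0343]
orientation: [180.0, 0.0, 75.6]
wrist_force: [0.5, -0.0, 1.3]
width: -0.003
gripper_force: 0.8
```

Request:
carry_out:
  steps:
    - [0,0,0.0008,0,0,0,1]
    - [0,0,0,0,0,0,1]
    - [0,0,0,0,0,0,1]

```text
time_s: 6.32
eef_pos: [0.5332, -0.051, 0.0336]
orientation: [180.0, -0.0, 75.6]
wrist_force: [-0.4, 0.2, 4.3]
width: -0.001
gripper_force: 1.9
```

Request:
carry_out:
  steps:
    - [0,0.001,0,0,0,0,1]
    - [0,0.002,0,0,0,0,1]
    - [0,0.002,0,0,0,0,1]
    - [0,0.002,0,0,0,0,1]
    - [0,0.002,0,0,0,0,1]
    - [0,0.002,0,0,0,0,1]
    - [0,0.001,0,0,0,0,1]
    - [0,0,0,0,0,0,1]

```text
time_s: 6.98
eef_pos: [0.545, -0.0541, 0.0335]
orientation: [180.0, 0.0, 75.6]
wrist_force: [0.8, 0.5, 3.8]
width: -0.003
gripper_force: 2.0
```

```bash
python3 - <<'E'
from h import *
ims=[]
for n in("top","scene"):
    c=cam(n); ims.append(rect(c,.53,-.09,.027,.2,400))
    print(n,arm.find_in("cell",n)[:1])
cv2.imwrite("pics/r2.png",np.hstack(ims))
E
```

```text
top []
scene []
```

View pics/r2.png

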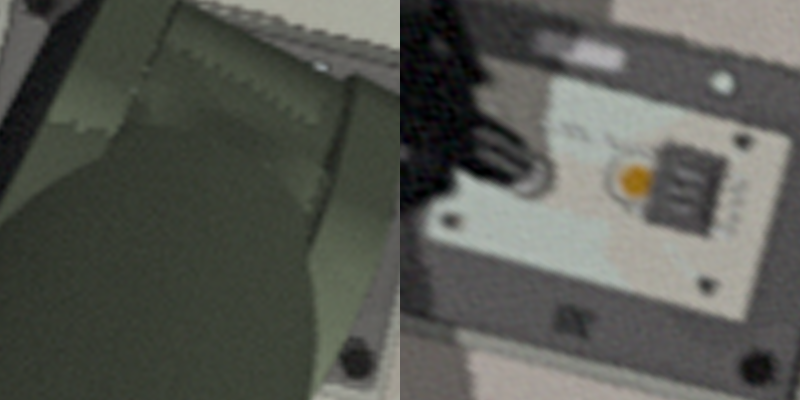

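The scene half shows the cell's right edge at about (150,180), up from (142,195), so the cell is following the fingertip. I'll carry on to the rib.

Request:
carry_out:
  steps:
    - [0,0.001,0,0,0,0,1]
    - [0,0.002,0,0,0,0,1]
    - [0,0.002,0,0,0,0,1]
    - [0,0.002,0,0,0,0,1]
    - [0,0.002,0,0,0,0,1]
    - [0,0.001,0,0,0,0,1]
    - [0,0,0,0,0,0,1]
    - [0,0,0,0,0,0,1]

```text
time_s: 7.85
eef_pos: [0.5547, -0.0565, 0.0336]
orientation: [180.0, 0.0, 75.6]
wrist_force: [1.1, -0.6, 3.0]
width: 0.001
gripper_force: 2.0
```

Request:
carry_out:
  steps:
    - [0,0.001,0,0,0,0,1]
    - [0,0.001,0,0,0,0,1]
    - [0,0.001,0,0,0,0,1]
    - [0,0,0,0,0,0,1]

```text
time_s: 8.18
eef_pos: [0.5574, -0.0572, 0.0335]
orientation: [-180.0, 0.0, 75.6]
wrist_force: [-0.3, 0.3, 3.3]
width: 0.001
gripper_force: 2.0
```

Request:
carry_out:
  steps:
    - [0,0.001,0,0,0,0,1]
    - [0,0.001,0,0,0,0,1]

```text
time_s: 8.35
eef_pos: [0.5591, -0.0577, 0.0334]
orientation: [-180.0, 0.0, 75.6]
wrist_force: [-1.7, 0.7, 3.5]
width: -0.001
gripper_force: 2.1
```

```bash
python3 - <<'E'
from h import *
c=cam("scene"); im=rect(c,.55,-.085,.027,.1,500); o=arm.get_obs(); print(o["eef_pos"],o["wrist_force"],o["time_s"],arm.find_in("cell","scene")[:1])
cv2.imwrite("pics/r3.png",im)
E
```

```text
[ 0.5592773  -0.05772276  0.03346129] [-0.95372261 -0.00842087  4.28597832] 8.4 [{'extent': [312.1, 277.5, 3.2, 3.3], 'confidence': 0.56}]
```

View pics/r3.png

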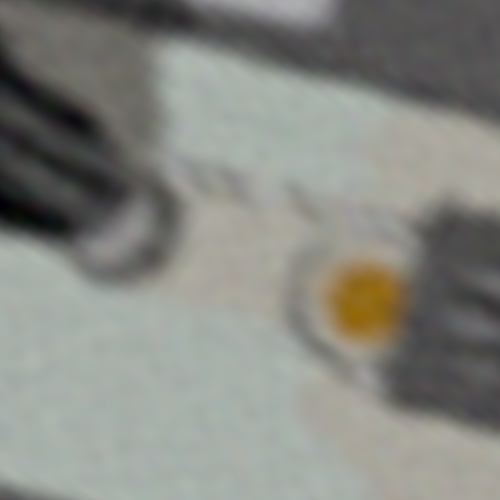

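The crop shows the cell's rim touching the rib line around (185,200), with the pocket at (365,300). The force of about -1.5 N in x agrees, and about 47 mm of slide remains. I'll slide along the rib.

Request:
carry_out:
  steps:
    - [-0.001,0,0,0,0,0,1]
    - [-0.002,0,0,0,0,0,1]
    - [-0.0025,0,0,0,0,0,1]
    - [-0.0025,0,0,0,0,0,1]
    - [-0.0025,0,0,0,0,0,1]
    - [-0.0025,0,0,0,0,0,1]
    - [-0.0025,0,0,0,0,0,1]
    - [-0.0025,0,0,0,0,0,1]
    - [-0.0025,0,0,0,0,0,1]
    - [-0.0025,0,0,0,0,0,1]
    - [-0.002,0,0,0,0,0,1]

```text
time_s: 9.37
eef_pos: [0.553, -0.0822, 0.0335]
orientation: [180.0, 0.0, 75.6]
wrist_force: [-0.7, 2.0, 3.5]
width: 0.003
gripper_force: 2.1
```

Request:
carry_out:
  steps:
    - [-0.002,0,0,0,0,0,1]
    - [-0.002,0,0,0,0,0,1]
    - [-0.002,0,0,0,0,0,1]
    - [-0.002,0,0,0,0,0,1]
    - [-0.002,0,0,0,0,0,1]

```text
time_s: 9.78
eef_pos: [0.5505, -0.0918, 0.0335]
orientation: [180.0, 0.0, 75.6]
wrist_force: [-0.5, 1.8, 4.1]
width: 0.0
gripper_force: 2.1
```

Request:
carry_out:
  steps:
    - [-0.0015,0,0,0,0,0,1]
    - [-0.0015,0,0,0,0,0,1]
    - [-0.0015,0,0,0,0,0,1]
    - [-0.0015,0,0,0,0,0,1]

```text
time_s: 10.12
eef_pos: [0.5491, -0.0975, 0.0335]
orientation: [180.0, -0.0, 75.6]
wrist_force: [-0.6, 0.5, 4.1]
width: -0.0
gripper_force: 2.0
```

Request:
carry_out:
  steps:
    - [-0.001,0,0,0,0,0,1]
    - [-0.001,0,0,0,0,0,1]
    - [-0.001,0,0,0,0,0,1]

```text
time_s: 10.37
eef_pos: [0.5483, -0.1004, 0.0335]
orientation: [180.0, 0.0, 75.6]
wrist_force: [-0.5, 1.3, 4.3]
width: 0.003
gripper_force: 1.9
```

```bash
python3 - <<'E'
from h import *
c=cam("scene"); im=rect(c,.55,-.095,.027,.1,500); o=arm.get_obs(); print(o["eef_pos"],o["wrist_force"],o["time_s"])
cv2.imwrite("pics/r4.png",im)
E
```

```text
[ 0.54825122 -0.10061525  0.0335159 ] [-0.86310913  0.95013357  4.07685428] 10.4167
```

View pics/r4.png

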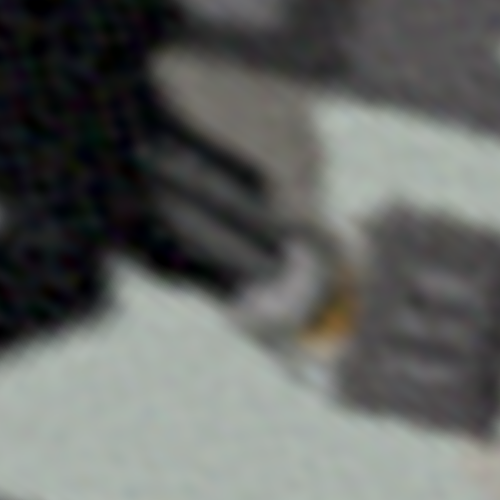

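The cell is well over the pocket's edge (rim at about (335,275), orange still visible at (335,315)), with 3–5 mm to go. Small steps from here.

Request:
carry_out:
  steps:
    - [-0.001,0,0,0,0,0,1]
    - [-0.001,0,0,0,0,0,1]
    - [0,0,0,0,0,0,1]

```text
time_s: 10.67
eef_pos: [0.5477, -0.1026, 0.0335]
orientation: [180.0, 0.0, 75.5]
wrist_force: [0.1, 1.0, 3.1]
width: -0.003
gripper_force: 1.8
```

Request:
carry_out:
  steps:
    - [-0.001,0,0,0,0,0,1]
    - [0,0,0,0,0,0,1]

```text
time_s: 10.83
eef_pos: [0.5474, -0.1035, 0.0335]
orientation: [-180.0, 0.0, 75.5]
wrist_force: [-0.6, -0.8, 3.3]
width: -0.002
gripper_force: 1.4
```

Request:
carry_out:
  steps:
    - [-0.001,0,0,0,0,0,1]
    - [0,0,0,0,0,0,1]

```text
time_s: 11.0
eef_pos: [0.5471, -0.1044, 0.0334]
orientation: [-180.0, 0.0, 75.5]
wrist_force: [0.5, -0.4, 0.5]
width: -0.002
gripper_force: 0.0
```

The force fell from 3.3 to 0.5 N, so the cell has dropped in. I'll centre the finger and press.

Request:
carry_out:
  steps:
    - [-0.001,-0.0015,0,0,0,0,1]
    - [0,-0.0015,0,0,0,0,1]
    - [0,0,0.001,0,0,0,1]
    - [0,0,0,0,0,0,1]

```text
time_s: 11.33
eef_pos: [0.544, -0.1043, 0.0323]
orientation: [-180.0, 0.0, 75.6]
wrist_force: [0.3, 0.2, -0.0]
width: -0.002
gripper_force: 0.0
```

Request:
carry_out:
  steps:
    - [0,0,0.001,0,0,0,1]
    - [0,0,0,0,0,0,1]
    - [0,0,0,0,0,0,1]

```text
time_s: 11.58
eef_pos: [0.5441, -0.1044, 0.0314]
orientation: [-180.0, 0.0, 75.6]
wrist_force: [0.5, -0.4, 0.1]
width: 0.0
gripper_force: 0.0
```

Request:
carry_out:
  steps:
    - [0,0,0.001,0,0,0,1]
    - [0,0,0,0,0,0,1]
    - [0,0,0,0,0,0,1]

```text
time_s: 11.83
eef_pos: [0.5442, -0.1044, 0.0305]
orientation: [180.0, 0.0, 75.6]
wrist_force: [-0.3, -1.0, 1.4]
width: -0.002
gripper_force: 0.6
```

Request:
carry_out:
  steps:
    - [0,0,0.001,0,0,0,1]
    - [0,0,0,0,0,0,1]
    - [0,0,0,0,0,0,1]

```text
time_s: 12.08
eef_pos: [0.5442, -0.1044, 0.0296]
orientation: [180.0, -0.0, 75.6]
wrist_force: [0.4, -0.4, 4.6]
width: 0.0
gripper_force: 2.0
```

Request:
carry_out:
  steps:
    - [0,0,0.0007,0,0,0,1]
    - [0,0,0,0,0,0,1]
    - [0,0,0,0,0,0,1]

```text
time_s: 12.33
eef_pos: [0.5442, -0.1044, 0.0289]
orientation: [180.0, -0.0, 75.6]
wrist_force: [-0.6, -0.1, 6.6]
width: -0.001
gripper_force: 3.0
```

Request:
carry_out:
  steps:
    - [0,0,0.0003,0,0,0,1]
    - [0,0,0,0,0,0,1]
    - [0,0,0,0,0,0,1]
    - [0,0,0,0,0,0,1]

```text
time_s: 12.67
eef_pos: [0.5442, -0.1044, 0.0287]
orientation: [180.0, -0.0, 75.6]
wrist_force: [-0.8, 0.7, 6.8]
width: -0.002
gripper_force: 3.3
```

Request:
carry_out:
  steps:
    - [0,0,-0.001,0,0,0,1]
    - [0,0,-0.002,0,0,0,1]
    - [0,0,-0.006,0,0,0,1]
    - [0,0,-0.01,0,0,0,1]
    - [0,0,-0.01,0,0,0,1]
    - [0.02,0,-0.005,0,0,0,1]
    - [0.025,0,0,0,0,0,1]
    - [0.025,0,0,0,0,0,1]
    - [0,0,0,0,0,0,1]

```text
time_s: 13.42
eef_pos: [0.563, -0.0312, 0.0633]
orientation: [180.0, -0.1, 75.9]
wrist_force: [-0.1, -0.0, -0.0]
width: -0.004
gripper_force: 0.0
```

```bash
python3 - <<'E'
from h import *
ims=[]
for n in ("scene","top"):
    c=cam(n); ims.append(rect(c,.54,-.11,.027,.08,400))
o=arm.get_obs(); print(o["eef_pos"],o["wrist_force"],o["time_s"])
cv2.imwrite("pics/r5.png",np.hstack(ims))
E
```

```text
[ 0.56189263 -0.03566404  0.06326624] [-0.40339528 -0.03096811 -0.19085471] 13.5167
```

View pics/r5.png

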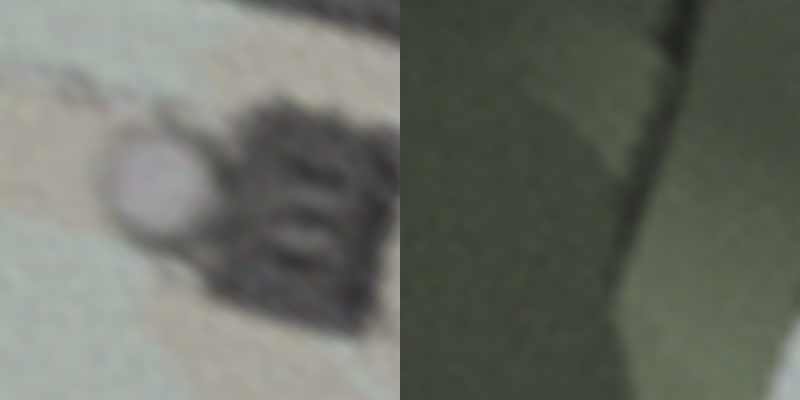

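The cell's top shows as a flat disc centred in the pocket at (160,180), and the cover is still open at (310,215). The seat height, corrected for plate sink, was about 0.031, which matches home. Now going behind the thumb bar.

Request:
carry_out:
  steps:
    - [-0.0178,0,0,0,0,0,1]
    - [-0.0178,-0.001,0,0,0,0,1]
    - [-0.0178,0,0,0,0,0,1]
    - [-0.0178,0,0,0,0,0,1]
    - [-0.0178,0,0,0,0,0,1]
    - [-0.0178,0,0,0,0,0,1]
    - [-0.0178,0,0,0,0,0,1]
    - [-0.0178,0,0,0,0,0,1]
    - [0,0,0,0,0,0,1]
    - [0,0,0,0,0,0,1]

```text
time_s: 14.35
eef_pos: [0.5245, -0.1761, 0.0631]
orientation: [180.0, 0.0, 75.4]
wrist_force: [0.2, 0.7, 0.5]
width: 0.0
gripper_force: 0.0
```

Request:
carry_out:
  steps:
    - [0,0,0.01,0,0,0,1]
    - [0,0,0.009,0,0,0,1]
    - [0,0,0.006,0,0,0,1]
    - [0,0,0.002,0,0,0,1]
    - [0,0,0,0,0,0,1]
    - [0,0,0,0,0,0,1]

```text
time_s: 14.85
eef_pos: [0.525, -0.1742, 0.0353]
orientation: [-180.0, 0.0, 75.6]
wrist_force: [0.1, 0.9, 0.5]
width: -0.002
gripper_force: 0.0
```

Request:
carry_out:
  steps:
    - [0,0,-0.0008,0,0,0,1]
    - [0.002,0,0,0,0,0,1]
    - [0.002,0,0,0,0,0,1]
    - [0.002,0,0,0,0,0,1]
    - [0.002,0,0,0,0,0,1]
    - [0.002,0,0,0,0,0,1]
    - [0.001,0,0,0,0,0,1]
    - [0.001,0,0,0,0,0,1]

```text
time_s: 15.52
eef_pos: [0.5281, -0.1624, 0.0363]
orientation: [-180.0, -0.0, 75.6]
wrist_force: [-0.5, -0.2, -0.2]
width: 0.001
gripper_force: 0.0
```

Request:
carry_out:
  steps:
    - [0.0015,0,0,0,0,0,1]
    - [0.0015,0,0,0,0,0,1]
    - [0.0015,0,0,0,0,0,1]
    - [0.0015,0,0,0,0,0,1]

```text
time_s: 15.85
eef_pos: [0.5296, -0.1569, 0.0363]
orientation: [180.0, 0.0, 75.6]
wrist_force: [-0.8, -1.9, -0.5]
width: 0.004
gripper_force: 0.6
```

Request:
carry_out:
  steps:
    - [0.0015,0,0,0,0,0,1]
    - [0.0015,0,0,0,0,0,1]
    - [0.0015,0,0,0,0,0,1]
    - [0.0015,0,0,0,0,0,1]
    - [0.0015,0,0,0,0,0,1]

```text
time_s: 16.27
eef_pos: [0.5315, -0.1495, 0.0363]
orientation: [180.0, 0.0, 75.6]
wrist_force: [-0.2, -0.9, 0.0]
width: -0.003
gripper_force: 0.6
```

Request:
carry_out:
  steps:
    - [0.0015,0,0,0,0,0,1]
    - [0.0015,0,0,0,0,0,1]
    - [0.0015,0,0,0,0,0,1]
    - [0.0015,0,0,0,0,0,1]

```text
time_s: 16.6
eef_pos: [0.533, -0.1436, 0.0363]
orientation: [180.0, 0.0, 75.6]
wrist_force: [0.8, -1.0, 0.7]
width: -0.002
gripper_force: 0.6
```

Request:
carry_out:
  steps:
    - [0.0015,0,0,0,0,0,1]
    - [0.0015,0,0,0,0,0,1]
    - [0.0015,0,0,0,0,0,1]
    - [0.0015,0,0,0,0,0,1]

```text
time_s: 16.93
eef_pos: [0.5345, -0.1378, 0.0363]
orientation: [180.0, 0.0, 75.6]
wrist_force: [0.1, -1.7, -0.7]
width: 0.002
gripper_force: 0.6
```

Request:
carry_out:
  steps:
    - [0.0012,0,0,0,0,0,1]
    - [0.0012,0,0,0,0,0,1]
    - [0.0012,0,0,0,0,0,1]
    - [0.0012,0,0,0,0,0,1]

```text
time_s: 17.27
eef_pos: [0.5357, -0.1332, 0.0363]
orientation: [180.0, 0.0, 75.6]
wrist_force: [0.4, -0.4, 0.3]
width: 0.001
gripper_force: 0.6
```

Request:
carry_out:
  steps:
    - [0.0007,0,0,0,0,0,1]
    - [0.0007,0,0,0,0,0,1]

```text
time_s: 17.43
eef_pos: [0.536, -0.1319, 0.0363]
orientation: [180.0, 0.0, 75.6]
wrist_force: [0.7, -1.5, 0.8]
width: 0.006
gripper_force: 0.6
```

Request:
carry_out:
  steps:
    - [0.0006,0,0,0,0,0,1]
    - [0.0006,0,0,0,0,0,1]

```text
time_s: 17.6
eef_pos: [0.5363, -0.1308, 0.0363]
orientation: [180.0, 0.0, 75.6]
wrist_force: [0.7, -3.1, -0.0]
width: 0.004
gripper_force: 1.8
```

Request:
carry_out:
  steps:
    - [0.0004,0,0,0,0,0,1]
    - [0,0,0,0,0,0,1]

```text
time_s: 17.77
eef_pos: [0.5363, -0.1308, 0.0363]
orientation: [180.0, 0.0, 75.5]
wrist_force: [-0.3, -4.9, -0.8]
width: -0.004
gripper_force: 2.0
```

Request:
carry_out:
  steps:
    - [0.0004,0,0,0,0,0,1]
    - [0,0,0,0,0,0,1]

```text
time_s: 17.93
eef_pos: [0.5364, -0.1306, 0.0363]
orientation: [180.0, 0.0, 75.5]
wrist_force: [-0.8, -5.5, 0.0]
width: 0.003
gripper_force: 3.0
```

The TCP has stopped advancing and the force is rising, so the cover is at its stop. Backing off and lifting.

Request:
carry_out:
  steps:
    - [0.0003,0,0,0,0,0,1]
    - [0,0,0,0,0,0,1]
    - [-0.002,0,0,0,0,0,1]
    - [-0.006,0,0,0,0,0,1]
    - [-0.006,0,-0.01,0,0,0,1]
    - [0,0,-0.02,0,0,0,1]
    - [0,-0.01,-0.03,0,0,0,1]
    - [0.02,-0.03,-0.03,0,0,0,1]
    - [0.03,-0.03,-0.02,0,0,0,1]
    - [0.04,0,0,0,0,0,1]
    - [0.04,0,0,0,0,0,1]
    - [0.04,0,0,0,0,0,1]
    - [0.03,0,0,0,0,0,1]
    - [0,0,0,0,0,0,1]
    - [0,0,0,0,0,0,1]

```text
time_s: 19.18
eef_pos: [0.5203, 0.0621, 0.1411]
orientation: [-180.0, -0.0, 75.7]
wrist_force: [0.2, -2.1, 0.1]
width: -0.001
gripper_force: 0.0
```

```bash
python3 - <<'E'
from h import *
ims=[]
for n in ("scene","top"):
    c=cam(n); ims.append(rect(c,.54,-.11,.027,.1,400))
o=arm.get_obs(); print(o["eef_pos"],o["wrist_force"],o["time_s"])
cv2.imwrite("pics/r6.png",np.hstack(ims))
E
```

```text
[0.52003126 0.05971782 0.14114271] [ 0.89429497 -0.02145539  0.48939044] 19.2833
```

View pics/r6.png

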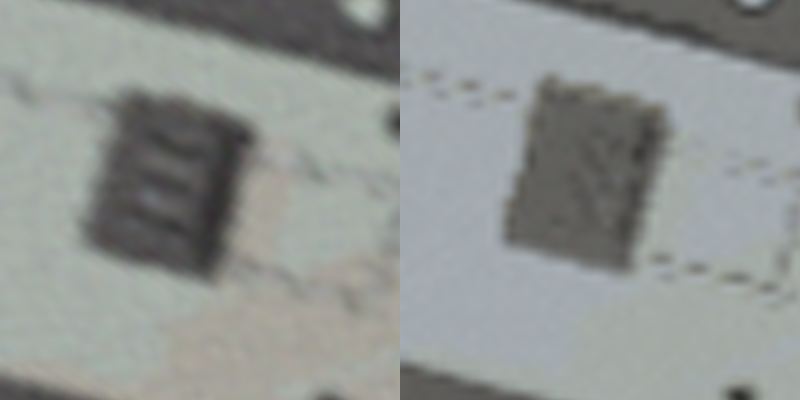

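The top half shows the cover centred at (585,173), i.e. (0.547,-0.106). That is over the pocket's middle to within 0.5 mm along y, so it is shut, and the arm is clear.

```bash
python3 -c "
from station import arm
print(arm.finish_job())"
```

```text
the job is handed in; nothing more can be done
None
```

The job is handed in: the cell was slid into its pocket, pressed home with about 7 N, and the cover slid to its stop at about 6 N. It took about 19 s, and nothing else on the worktop was touched.

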